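# Open the hood sash to its mark and start the extractor

## Robot

A 6-joint arm with a two-finger parallel gripper is mounted at the origin on a cart in front of the work surface, level with it; the furniture and walls round the work are solid. World frame = base frame: x ahead of the robot, y to its left, z up, the work surface at z = 0. Lengths are in m, angles in degrees, forces in N, time in s.
With the tool pointing down it reaches from about 0.25 to 0.725 m from the base axis. Payload 9.7 kg.
Tool frame: the origin (TCP) lies between the finger pads; the fingertips stand 17 mm ahead of it and the grasp point (between the pads) lies 2 mm behind it; z points along the fingers, y is the direction in which the jaws open and shut (so a half turn about z gives the same grasp; the last joint's range is limited). The gripper opens to 85 mm and grips with 20 to 120 N. Pads are 22 mm wide; open, the fingers measure 114 mm over their backs; the gripper's body (76 mm by 85 mm) begins 54 mm behind the grasp point. The pads swing forward as they close: fully open they stand 13 mm farther back than shut.
Start: joints at [-69.099, 4.979, 10.078, 95.1, 0, 90], TCP at [0.196, -0.514, 0.248] pointing down, gripper open.
Joint ranges: [-179.16, 179.16], [-48.56, 103.87], [-65.8, 70.77], [-126.05, 130.52], [-82.76, 87.17], [-180, 180]. Speed limits (degrees/s): [127.2, 127.2, 147.25, 180, 180, 180].

## Interface

Orientations are given as [roll, pitch, yaw] about the fixed x, y, z axes, in that order (R = Rz(yaw) Ry(pitch) Rx(roll)).
In Python, from workcell import monitor, cams, order gives the robot as it stands. The module is installed in compiled form; this text tells all that it offers.
- The arm moves only by the shell command python3 -m handwheel 'ROWS' [OPENING] [FORCE]. ROWS is JSON, a list of rows, each a list of 6 numbers: the shift along the tool's x, y, z in m, then the turn, a rotation vector about the tool's x, y, z in degrees. In form: [[tx, ty, tz, wx, wy, wz], ...]. A call has exactly 8 rows; each row shifts and turns the commanded pose from where the row before left it, along the tool's axes as they then stand; what a row does not reach is not made up. A row lasts 1/12 s, in which the tool goes at most 41.7 mm and 7.16 degrees, less where a joint would pass 70% of its speed; a pose out of reach is approached as far as the arm can. A call is refused whole if a number of a shift passes 0.0417 or a number of a turn 7.16, either way. A call with a gripper value outside its range is refused whole. OPENING is the opening, from -1 (shut) to 1 (fully open), set as the call begins (- or left out, the last holds). The fingers move at their own pace and stop on an object; FORCE is the grip in N (left out, the last holds). Time passes only in rows, so rows that do not move let the fingers close, or fill a call up. It gives the time, the measured TCP pose, the force and the opening at its end, in the units of the state.
- monitor.get_obs(): the state, without advancing time (a new reading comes with each control period).
- cams.camera(name): name is "scene" or "top" or "wrist"; returns a dict with "img" (480x640x3 uint8, red, green, blue), "depth" (480x640 float32, m along the optical axis (not along the pixel's ray), 0 where there is no reading), "fx", "fy", "cx", "cy" (pixels), "rvec" (rotation vector, rad) and "tvec" (3), from world to camera coordinates, as OpenCV has them; the wrist camera has in their place "tool_from_camera" (4x4, takes a point from camera to tool coordinates, whose origin is the TCP and whose axes are the flange's). Camera axes: x right, y down, z forward; pixel columns grow to the right and rows downward; lengths in m; the calibration is good to about 2 mm. A picture is of the moment at which its call begins: read the wrist's pose just before it.
- order.job_done(): hands the job in, once; it reports no verdict.
The state is a dict: "time": time; "q": joint angles; "qd": joint speeds; "joint_efforts": joint torques, N m; "ee_pos": TCP position; "tcp_rot": TCP orientation; "wrist_force": force on the tool from outside, world axes, zero at the start; "torque": the same for the moment, N m; "opening": finger opening in m.
Only numpy, scipy, OpenCV 4.12 (cv2) and the standard library are available. Lean on these libraries where they do the work, as an engineer would, in place of code of your own. Each camera call takes 0.05 s, during which the arm holds its last target. There are 200 camera calls.

## Task

Get the little bench hood ready for work: with your fingertips push its sliding window up from beneath the lip, without pinching it, until the lip is level with the pointer clipped to the hood's right-hand column. Then press the extractor's round push button down and let go. Leave everything else where it stands and do not pick anything up.

Things in the scene. Friction and masses are not known exactly. Their poses are not given: they have to be found in the camera images.
- hood: Bench-top hood, fixed, 155 deep x 320 wide x 500 mm high, aluminium columns at the front corners, clear sides. Origin: on the bench, midway across, 55 mm in front of its back and 100 mm behind the columns' front; x to its back, y to its left seen from the front, z up. Floor plate 12 mm thick. Only the lip, the pointer clip and flat caps stand out in front of the columns
- sash (a joint): Height of the clear sliding window above its lowest position, 0 to 0.15 m, positive up. Counterweighted: it stays where it is left; about 3 N of friction to move it, plus damping of about 8 N per m/s. It starts 0 to 0.03
- lip_centre (a point): Centre of the sash's lip, a plain steel ledge 210 mm wide (y) x 37 mm deep (x) x 10 mm thick (z) along the foot of the window; axes as the hood's. Its rounded front edge is 20 mm in front of this point, its underside 5 mm below it, the front of the window's bottom rail 17 mm behind it. In the hood's frame the point is at x = -0.109, y = 0, z = 0.085 + sash
- mark_tip (a point): Tip of the black pointer, at its height, on the clip on the hood's right-hand column (22 mm high, with a steel thumbscrew to the front); the pointer points left at the end of the lip, 8 mm beyond it. The clip is at another height on each occasion and fixed. z up
- fan_top (a point): Centre of the top of the extractor's push button: black, round, 28 mm across, 65 mm above the bench, on a grey switch box 60 x 60 x 52 mm fixed to the bench in front of the hood, on its left or right side. Press straight down (-z)
- fan (a joint): How far the button is pressed, 0 to 0.006 m; a spring returns it, fully down takes about 4 N; 0.004 counts as pressed
- bottle: Bystander: bottle with a screw cap, 68 mm across x 146 mm high, inside the hood at the left; origin under its centre
- weigh_boat: Bystander: white weighing boat, 82 x 82 x 19 mm, inside the hood at the right; origin under its centre
- small_bottle: Bystander: small bottle, 43 mm across x 86 mm high, standing in front of the hood's left column; origin under its centre
- bench_timer: Bystander: flat white bench timer with a display, 64 x 66 x 19 mm, in front of the hood on the side where the button is not; origin under its centre
- pen: Bystander: pen, 145 mm long, 11 mm thick, lying in front of the hood; origin under its centre
- marker: Bystander: marker, 129 mm long, 15 mm thick, lying in front of the hood; origin under its centre

How it is judged (in metres and radians):
On the way, in this order (a step that is already met when the one before it is completed fails the run):
1. the hand pushes on the sash, from no higher than its lip (z of the grasp point in the frame of lip_centre below 0.02 m and contact force between any of the fingers, the arm and sash above 0.5 N), for 0.05 s.
2. the lip is level with the pointer, within 10 mm (z of lip_centre in the frame of mark_tip between -0.01 and 0.01 m), for 0.2 s.
3. the button is pressed down by 4 mm or more, the lip still level (all of step 2 and value of joint fan above 0.004 m), for 0.05 s.
At the end, for the whole second after the job is handed in: The middle of the lip is within 10 mm of the pointer's height and the sash is at rest, the button has been pressed after that and is up again (less than 2 mm down), and each bystander is within 30 mm of where it stood (all of step 2 and velocity of joint sash between -0.005 and 0.005 m/s and value of joint fan below 0.002 m and distance of each of bottle, weigh_boat, small_bottle, bench_timer, pen, marker from where it was at the start of the episode below 0.03 m); the robot touches nothing.
It fails at once if the lip is taken between the fingers (the grasp point is inside the lip) (x of the grasp point in the frame of lip_centre between -0.02 and 0.017 m and y of the grasp point in the frame of lip_centre between -0.105 and 0.105 m and z of the grasp point in the frame of lip_centre between -0.005 and 0.005 m).
It fails at once if the button is pressed before the lip is level with the pointer (value of joint fan above 0.004 m and not (z of lip_centre in the frame of mark_tip between -0.01 and 0.01 m)).
It fails at once if the big bottle, weighing boat, small bottle, timer, pen or marker is lifted, carried or pushed more than 30 mm (distance of any of bottle, weigh_boat, small_bottle, bench_timer, pen, marker from where it was at the start of the episode above 0.03 m).
It also fails if it takes over 42 s, if anything falls off the work surface, if the arm or the gripper's body presses on something with over 40 N, if the wrist force passes 120 N, or if a joint passes its speed limit or range.

## Working session

There is one attempt and no reset: what is moved stays moved. The work goes in short steps, Python scripts to look and compute and a shell command to move; the robot and the scene stay as the last step left them, time stands still between calls to the robot, and variables do not carry over. Pictures are saved under pics/ and viewed, about 8 in all and at most 12, crops included, and the job is handed in when it is done.

```bash
mkdir -p pics; cat > h.py <<'E'
import numpy as np,cv2
from workcell import monitor,cams,order
def snap(n,save=None):
    c=cams.camera(n)
    if save: cv2.imwrite('pics/'+save,c['img'][:,:,::-1])
    np.savez('/tmp/'+n+'.npz',**{k:v for k,v in c.items()})
    return c
def load(n): return dict(np.load('/tmp/'+n+'.npz'))
def ext(c): return cv2.Rodrigues(c['rvec'])[0],np.array(c['tvec']).reshape(3)
def pt(c,u,v,z=None):
    R,t=ext(c); d=np.array([(u-c['cx'])/c['fx'],(v-c['cy'])/c['fy'],1.])
    return R.T@(d*(c['depth'][int(v),int(u)] if z is None else z)-t)
def ray(c,u,v):
    R,t=ext(c); d=np.array([(u-c['cx'])/c['fx'],(v-c['cy'])/c['fy'],1.]); return -R.T@t,R.T@d
def onplane(c,u,v,z):
    o,d=ray(c,u,v); return o+d*(z-o[2])/d[2]
E
python3 - <<'E'
from h import *
print(monitor.get_obs())
for n in('scene','top'):
    c=snap(n,n+'0.png'); print(n,c['fx'],ext(c)[0].round(3).tolist(),ray(c,320,240)[0])
E
```

```text
{'time': 0.0, 'q': array([-6.90991442e+01,  5.01107334e+00,  1.00337822e+01,  9.51006036e+01,
       -5.58476833e-04,  8.99995972e+01]), 'qd': array([-0.0153087 ,  0.04700957,  0.01109537, -0.10554336,  0.06294069,
       -0.00065238]), 'joint_efforts': array([-8.20456426e-04, -5.20386279e+01,  4.64807868e+01,  1.61618058e-02,
       -8.87599822e-05,  2.29005610e-05]), 'ee_pos': array([ 0.19613327, -0.51360657,  0.24757731]), 'tcp_rot': array([-1.79922105e+02,  5.57928769e-04,  2.09012593e+01]), 'wrist_force': array([ 0.61144257, -0.10256037, -0.02909565]), 'torque': array([-0.00854489, -0.00790695, -0.0407327 ]), 'opening': 0.0850881046295031}
scene 600.5706995004111 [[0.264, -0.964, -0.007], [-0.819, -0.221, -0.529], [0.509, 0.145, -0.848]] [0.06841186 0.003394   1.017198  ]
top 496.73259269525227 [[-0.083, -0.996, -0.013], [-0.791, 0.074, -0.607], [0.606, -0.04, -0.794]] [0.05904285 0.20645439 0.80277796]
```

View pics/scene0.png

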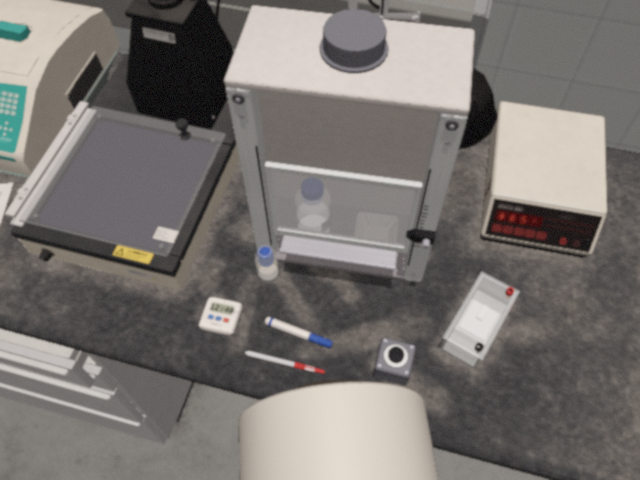

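View pics/top0.png

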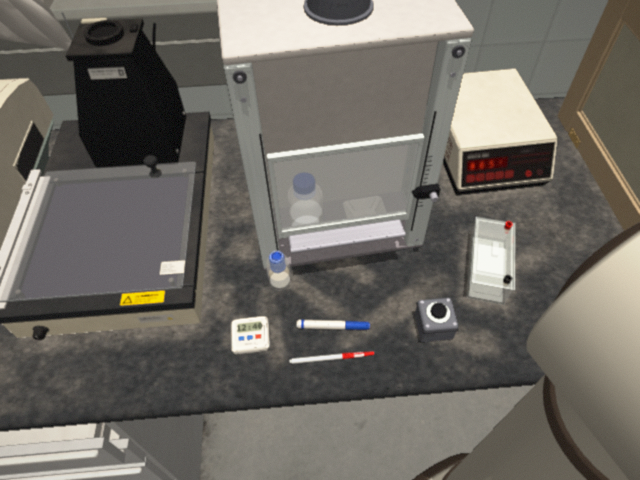

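The scene view shows the hood, with the lip at about (340,253), the pointer clip at (422,237) and the button at (396,356). In the top view the lip runs from (290,243) to (405,230), the clip is at (427,191) and the button at (438,311). The timer, pen, marker and small bottle stand in front of the hood. Next I'll zoom in on the lip and clip.

```bash
python3 - <<'E'
from h import *
t=load('top');s=load('scene')
a=cv2.resize(t['img'][175:275,260:460],None,fx=4,fy=3,interpolation=cv2.INTER_CUBIC)
b=cv2.resize(s['img'][215:295,245:445],None,fx=4,fy=3.6,interpolation=cv2.INTER_CUBIC)
cv2.imwrite('pics/crop.png',np.vstack([a,b])[:,:,::-1]);print(a.shape,b.shape)
for n,c,L in(('top',t,dict(button=(438,311),box=(425,305),lipL=(296,243),lipM=(347,236),lipR=(400,230),tip=(418,192),clip=(427,190),timer=(250,345),sb=(277,258),markL=(300,323),markR=(368,326),penL=(292,360),penR=(373,354),colL=(262,220),colR=(425,235))),
 ('scene',s,dict(button=(396,356),lipL=(285,249),lipM=(340,257),lipR=(395,265),tip=(411,236)))):
    for k,(u,v) in L.items(): print(n,k,pt(c,u,v).round(4))
print(onplane(t,438,311,.065),onplane(s,396,356,.065))
E
```

```text
(300, 800, 3) (288, 800, 3)
top button [ 0.4528 -0.0081  0.0655]
top box [0.474  0.0074 0.0514]
top lipL [0.5988 0.2217 0.0906]
top lipM [0.605 0.129 0.092]
top lipR [0.6096 0.0313 0.0921]
top tip [0.6184 0.0088 0.1817]
top clip [ 0.6185 -0.0061  0.185 ]
top timer [0.444  0.313  0.0147]
top sb [0.5729 0.257  0.085 ]
top markL [0.4782 0.225  0.015 ]
top markR [0.4622 0.1059 0.0137]
top penL [0.4131 0.2425 0.008 ]
top penR [0.4127 0.1036 0.0057]
top colL [0.6074 0.2758 0.1511]
top colR [ 0.6623 -0.0393  0.0013]
scene button [ 0.4514 -0.012   0.0636]
scene lipL [0.5857 0.2216 0.0932]
scene lipM [0.5961 0.1223 0.0919]
scene lipR [0.6069 0.0244 0.0896]
scene tip [0.6182 0.0081 0.1751]
[ 0.45313532 -0.00824305  0.065     ] [ 0.45085285 -0.01193325  0.065     ]
```

View pics/crop.png

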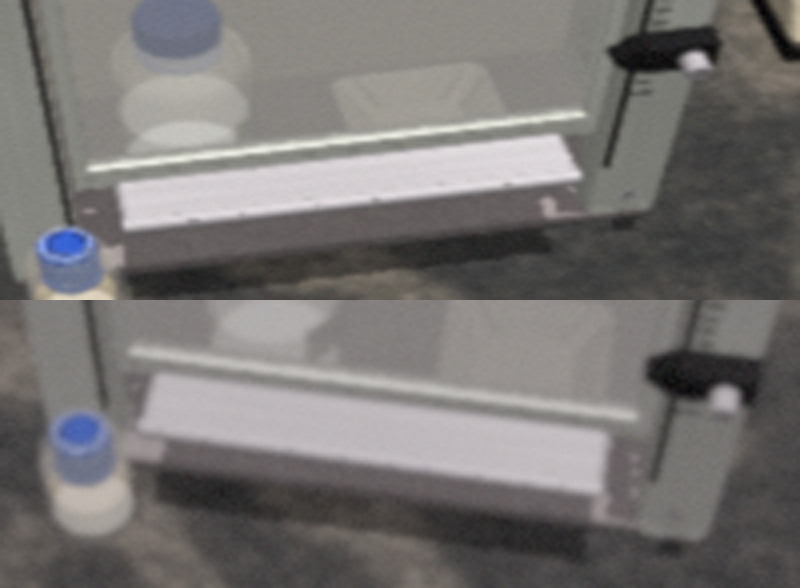

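The crop shows the lip as a bright strip. In the top part its front edge runs from (124,230) to (582,177) in crop pixels and the pointer tip is at (610,52). In the scene part the tip is at (650,370). I'll triangulate these.

```bash
python3 - <<'E'
from h import *
t=load('top');s=load('scene')
T=lambda x,y:(260+x/4-.4,175+y/3-.4)
S=lambda x,y:(245+x/4-.4,215+(y-300)/3.6-.4)
def tri(a,b):
    P=[np.array([[c['fx'],0,c['cx']],[0,c['fy'],c['cy']],[0,0,1]])@np.c_[ext(c)] for c in(t,s)]
    X=cv2.triangulatePoints(P[0],P[1],np.array(T(*a)),np.array(S(*b)))[:,0];return X[:3]/X[3]
for n,a,b in(('FL',(124,230),(138,432)),('FR',(582,177),(603,492)),('BL',(118,183),(155,374)),('BR',(560,135),(610,434)),('tip',(610,52),(650,370))):
    print(n,tri(a,b).round(4),onplane(t,*T(*a),.092).round(4),onplane(s,*S(*b),.092).round(4))
# depth samples near tip / black clip mask
for c,w in((t,(405,440,180,205)),(s,(402,436,225,248))):
    u0,u1,v0,v1=w; m=c['img'][v0:v1,u0:u1].max(2)<60; v,u=np.nonzero(m)
    p=np.array([pt(c,a+u0,b+v0) for a,b in zip(u,v)]); print(len(p),np.percentile(p,[5,25,50,75,95],axis=0).round(4).tolist())
    i=u.argsort()[:12]; print('left end',u[i]+u0,v[i]+v0,np.median(p[i],0))
# lip top z
u,v=np.meshgrid(range(295,400,4),[0]);
print(np.median([pt(t,u,243.5-(u-290)*.145)[2] for u in range(298,398,4)]))
E
```

```text
FL [0.5808 0.2317 0.09  ] [0.5803 0.2321 0.092 ] [0.5791 0.2307 0.092 ]
FR [0.6015 0.0228 0.0899] [0.6006 0.0236 0.092 ] [0.5998 0.0225 0.092 ]
BL [0.6117 0.2328 0.0962] [0.6157 0.2334 0.092 ] [0.6138 0.2336 0.092 ]
BR [0.6356 0.0266 0.0889] [0.634  0.0278 0.092 ] [0.633  0.0262 0.092 ]
tip [0.6213 0.016  0.1764] [ 0.7005 -0.0084  0.092 ] [0.6748 0.0162 0.092 ]
287 [[0.6157, -0.0256, 0.1681], [0.6172, -0.0122, 0.1765], [0.6199, -0.0019, 0.1822], [0.6252, 0.0053, 0.1846], [0.6302, 0.0132, 0.1864]]
left end [412 412 413 413 413 413 414 414 414 414 414 414] [191 192 194 193 192 191 195 193 196 192 191 190] [0.62339936 0.01535886 0.17656463]
287 [[0.6144, -0.0282, 0.1666], [0.6161, -0.0177, 0.1766], [0.619, -0.0054, 0.183], [0.6239, 0.0034, 0.1847], [0.6287, 0.0116, 0.1864]]
left end [407 407 407 407 408 408 408 408 408 408 408 409] [233 234 235 236 234 235 233 231 232 237 236 234] [0.61972652 0.0141471  0.17650751]
0.09086408237555028
```

The lip centre is about (0.610, 0.129, 0.086) and the hood's yaw is about 5.7°. The pointer is at z ≈ 0.1765, so the sash has to rise about 90 mm. I'll shut the fingers, start the traverse and check which way joint 6 turns.

```bash
cat >> h.py <<'E'
from scipy.spatial.transform import Rotation as Ro
def plan(p,R,show=True):
    """straight line + constant turn from the measured pose to p,R -> tool rows"""
    o=monitor.get_obs();R0=Ro.from_euler('xyz',o['tcp_rot'],degrees=True);p0=o['ee_pos']
    w=(R0.inv()*R).as_rotvec(degrees=True);d=np.array(p)-p0
    N=int(np.ceil(max(np.linalg.norm(w)/7,np.linalg.norm(d)/.038)));N=max(8,N)
    print('t',round(o['time'],2),'p0',p0.round(4),'q',o['q'].round(1),'F',o['wrist_force'].round(1),'dist',np.linalg.norm(d).round(3),'ang',np.linalg.norm(w).round(1),'N',N)
    for k in range(N):
        Rk=R0*Ro.from_rotvec(w*k/N,degrees=True)
        print([float(x) for x in np.r_[Rk.inv().apply(d/N).round(4),(w/N).round(2)]],end=',\n' if k%8==7 else ',')
    print()
def ori(yaw,tilt,flip=1): # tool z ahead at yaw, tilt below horizontal, y horizontal
    c,s=np.cos(np.radians(yaw)),np.sin(np.radians(yaw));ct,st=np.cos(np.radians(tilt)),np.sin(np.radians(tilt))
    z=np.array([c*ct,s*ct,-st]);y=flip*np.array([s,-c,0]);return Ro.from_matrix(np.c_[np.cross(y,z),y,z])
E
python3 -m handwheel '[[0.013,-0.035,-0.003,0,0,-3],[0.013,-0.035,0,0,0,-3],[0.013,-0.035,0,0,0,-3],[0.013,-0.035,0,0,0,-3],[0.013,-0.035,0,0,0,-3],[0.013,-0.035,0,0,0,-3],[0.013,-0.035,0,0,0,-3],[0.013,-0.035,0,0,0,-3]]' -1
python3 - <<'E'
from h import *
print(monitor.get_obs()['q'])
for f in(1,-1): plan((.42,.05,.25),ori(8,55,f))
E
```

```text
time: 0.77
ee_pos: [0.1389, -0.221, 0.2508]
tcp_rot: [-180.0, -0.0, 45.1]
wrist_force: [-0.2, 0.9, -0.2]
opening: 0.0003
[-5.78623725e+01 -3.40533110e+01 -2.06935833e+01  1.03385550e+02
  6.69781967e-03  7.70783289e+01]
t 0.77 p0 [ 0.1389 -0.221   0.2508] q [-57.9 -34.1 -20.7 103.4   0.   77.1] F [-0.2  0.9 -0.2] dist 0.39 ang 50.5 N 11
[0.0355, 0.0007, 0.0001, -1.03, 3.07, 3.26],[0.0354, -0.0013, 0.002, -1.03, 3.07, 3.26],[0.0351, -0.0034, 0.0038, -1.03, 3.07, 3.26],[0.0346, -0.0055, 0.0056, -1.03, 3.07, 3.26],[0.0339, -0.0075, 0.0073, -1.03, 3.07, 3.26],[0.033, -0.0096, 0.009, -1.03, 3.07, 3.26],[0.0319, -0.0116, 0.0105, -1.03, 3.07, 3.26],[0.0305, -0.0136, 0.012, -1.03, 3.07, 3.26],
[0.029, -0.0155, 0.0133, -1.03, 3.07, 3.26],[0.0273, -0.0174, 0.0145, -1.03, 3.07, 3.26],[0.0255, -0.0192, 0.0156, -1.03, 3.07, 3.26],
t 0.77 p0 [ 0.1389 -0.221   0.2508] q [-57.9 -34.1 -20.7 103.4   0.   77.1] F [-0.2  0.9 -0.2] dist 0.39 ang 144.7 N 21
[0.0186, 0.0004, 0.0, -2.06, -0.69, -6.54],[0.0184, 0.0025, -0.0001, -2.06, -0.69, -6.54],[0.018, 0.0046, -0.0002, -2.06, -0.69, -6.54],[0.0174, 0.0066, -0.0002, -2.06, -0.69, -6.54],[0.0165, 0.0085, -0.0002, -2.06, -0.69, -6.54],[0.0154, 0.0104, -0.0, -2.06, -0.69, -6.54],[0.0142, 0.0121, 0.0002, -2.06, -0.69, -6.54],[0.0127, 0.0136, 0.0005, -2.06, -0.69, -6.54],
[0.0111, 0.0149, 0.0009, -2.06, -0.69, -6.54],[0.0093, 0.016, 0.0013, -2.06, -0.69, -6.54],[0.0075, 0.0169, 0.0018, -2.06, -0.69, -6.54],[0.0055, 0.0176, 0.0023, -2.06, -0.69, -6.54],[0.0035, 0.018, 0.0029, -2.06, -0.69, -6.54],[0.0015, 0.0182, 0.0035, -2.06, -0.69, -6.54],[-0.0006, 0.0181, 0.0042, -2.06, -0.69, -6.54],[-0.0026, 0.0178, 0.0049, -2.06, -0.69, -6.54],
[-0.0045, 0.0172, 0.0055, -2.06, -0.69, -6.54],[-0.0063, 0.0163, 0.0062, -2.06, -0.69, -6.54],[-0.0081, 0.0153, 0.0069, -2.06, -0.69, -6.54],[-0.0096, 0.014, 0.0075, -2.06, -0.69, -6.54],[-0.0111, 0.0126, 0.0081, -2.06, -0.69, -6.54],
```

```bash
python3 - <<'E'
from h import *
plan((.42,.08,.25),ori(8,90,-1))
E
```

```text
t 0.77 p0 [ 0.1389 -0.221   0.2508] q [-57.9 -34.1 -20.7 103.4   0.   77.1] F [-0.2  0.9 -0.2] dist 0.412 ang 142.9 N 21
[0.0196, -0.0006, 0.0, 0.0, -0.0, -6.81],[0.0195, 0.0017, 0.0, 0.0, -0.0, -6.81],[0.0192, 0.004, 0.0, 0.0, -0.0, -6.81],[0.0186, 0.0062, 0.0, 0.0, -0.0, -6.81],[0.0177, 0.0084, 0.0, 0.0, -0.0, -6.81],[0.0166, 0.0104, 0.0, 0.0, -0.0, -6.81],[0.0153, 0.0123, 0.0, 0.0, -0.0, -6.81],[0.0137, 0.014, 0.0, 0.0, -0.0, -6.81],
[0.0119, 0.0156, 0.0, 0.0, -0.0, -6.81],[0.01, 0.0169, 0.0, 0.0, -0.0, -6.81],[0.0079, 0.0179, 0.0, 0.0, -0.0, -6.81],[0.0057, 0.0188, 0.0, 0.0, -0.0, -6.81],[0.0035, 0.0193, 0.0, 0.0, -0.0, -6.81],[0.0012, 0.0196, 0.0, 0.0, -0.0, -6.81],[-0.0012, 0.0196, 0.0, 0.0, -0.0, -6.81],[-0.0035, 0.0193, 0.0, 0.0, -0.0, -6.81],
[-0.0057, 0.0188, 0.0, 0.0, -0.0, -6.81],[-0.0079, 0.0179, 0.0, 0.0, -0.0, -6.81],[-0.01, 0.0169, 0.0, 0.0, -0.0, -6.81],[-0.0119, 0.0156, 0.0, 0.0, -0.0, -6.81],[-0.0137, 0.0141, 0.0, 0.0, -0.0, -6.81],
```

```bash
python3 -m handwheel '[[0.0195,-0.0005,0,0,0,-6.8],[0.0195,0.0015,0,0,0,-6.8],[0.019,0.004,0,0,0,-6.8],[0.0185,0.006,0,0,0,-6.8],[0.0175,0.0085,0,0,0,-6.8],[0.0165,0.0105,0,0,0,-6.8],[0.015,0.0125,0,0,0,-6.8],[0.0135,0.014,0,0,0,-6.8]]'
python3 -m handwheel '[[0.012,0.0155,0,0,0,-6.8],[0.01,0.017,0,0,0,-6.8],[0.008,0.018,0,0,0,-6.8],[0.0055,0.019,0,0,0,-6.8],[0.0035,0.0195,0,0,0,-6.8],[0.001,0.0195,0,0,0,-6.8],[-0.001,0.0195,0,0,0,-6.8],[-0.0035,0.0195,0,0,0,-6.8]]'
python3 - <<'E'
from h import *
plan((.46,.105,.2),ori(8,50,-1))
E
```

```text
time: 1.43
ee_pos: [0.2471, -0.1086, 0.2512]
tcp_rot: [180.0, 0.0, 99.6]
wrist_force: [-0.2, 0.2, -0.5]
opening: -0.0002
time: 2.1
ee_pos: [0.3552, 0.0059, 0.251]
tcp_rot: [-180.0, -0.0, 154.1]
wrist_force: [0.3, -0.2, -1.3]
opening: -0.0
t 2.1 p0 [0.3552 0.0059 0.251 ] q [  1.  -21.3 -12.8  98.5  -0.   26.9] F [ 0.3 -0.2 -1.3] dist 0.153 ang 52.0 N 8
[-0.0064, 0.0169, 0.0064, -1.48, -4.85, -4.07],[-0.007, 0.0162, 0.0074, -1.48, -4.85, -4.07],[-0.0074, 0.0155, 0.0084, -1.48, -4.85, -4.07],[-0.0077, 0.0147, 0.0094, -1.48, -4.85, -4.07],[-0.0079, 0.0139, 0.0105, -1.48, -4.85, -4.07],[-0.0079, 0.0131, 0.0115, -1.48, -4.85, -4.07],[-0.0078, 0.0122, 0.0125, -1.48, -4.85, -4.07],[-0.0076, 0.0113, 0.0134, -1.48, -4.85, -4.07],
```

```bash
python3 -m handwheel '[[-0.0065,0.017,0.0065,-1.5,-4.85,-4.1],[-0.007,0.016,0.0075,-1.5,-4.85,-4.1],[-0.0075,0.0155,0.0085,-1.5,-4.85,-4.1],[-0.0075,0.0145,0.0095,-1.5,-4.85,-4.1],[-0.008,0.014,0.0105,-1.5,-4.85,-4.1],[-0.008,0.013,0.0115,-1.5,-4.85,-4.1],[-0.008,0.012,0.0125,-1.5,-4.85,-4.1],[-0.0075,0.0115,0.0135,-1.5,-4.85,-4.1]]'
python3 - <<'E'
from h import *
plan((.525,.12,.07),ori(6,25,-1))
E
```

```text
time: 2.77
ee_pos: [0.4607, 0.1041, 0.1998]
tcp_rot: [-180.0, 40.3, -171.8]
wrist_force: [0.1, 0.7, -0.7]
opening: 0.0002
t 2.77 p0 [0.4607 0.1041 0.1998] q [ 15.4 -47.2 -43.5  53.6  -4.7   5.5] F [ 0.1  0.7 -0.7] dist 0.146 ang 24.8 N 8
[0.0042, 0.0008, 0.0177, 0.21, -3.09, 0.17],[0.0052, 0.0009, 0.0175, 0.21, -3.09, 0.17],[0.0061, 0.0009, 0.0171, 0.21, -3.09, 0.17],[0.007, 0.001, 0.0168, 0.21, -3.09, 0.17],[0.0079, 0.001, 0.0164, 0.21, -3.09, 0.17],[0.0088, 0.0011, 0.0159, 0.21, -3.09, 0.17],[0.0096, 0.0011, 0.0154, 0.21, -3.09, 0.17],[0.0105, 0.0011, 0.0149, 0.21, -3.09, 0.17],
```

```bash
python3 -m handwheel '[[0.0045,0.001,0.0175,0,-1.5,0],[0.005,0.001,0.0175,0,-1.5,0],[0.006,0.001,0.017,0,-1.5,0],[0.006,0.001,0.017,0,-1.5,0],[0.006,0.001,0.0165,0,-2,0],[0.006,0.001,0.0165,0,-2,0],[0.0065,0.001,0.016,0,-2,0],[0.007,0.001,0.0155,0,-2,0]]'
python3 - <<'E'
from h import *
o=monitor.get_obs();print(o['tcp_rot'])
plan((.54,.122,.065),ori(6,25,-1))
E
```

```text
time: 3.43
ee_pos: [0.521, 0.1199, 0.0718]
tcp_rot: [179.9, 54.1, -172.1]
wrist_force: [0.9, 0.2, 0.1]
opening: 0.0003
[ 179.91042748   54.12154814 -172.13196912]
t 3.43 p0 [0.521  0.1199 0.0718] q [ 16.4 -45.2 -65.   16.3  -6.8   5. ] F [0.9 0.2 0.1] dist 0.02 ang 11.1 N 8
[-0.0007, -0.0001, 0.0024, 0.21, -1.36, 0.12],[-0.0007, -0.0001, 0.0024, 0.21, -1.36, 0.12],[-0.0006, -0.0001, 0.0025, 0.21, -1.36, 0.12],[-0.0005, -0.0, 0.0025, 0.21, -1.36, 0.12],[-0.0005, -0.0, 0.0025, 0.21, -1.36, 0.12],[-0.0004, -0.0, 0.0025, 0.21, -1.36, 0.12],[-0.0004, -0.0, 0.0025, 0.21, -1.36, 0.12],[-0.0003, 0.0, 0.0025, 0.21, -1.36, 0.12],
```

```bash
python3 - <<'E'
from h import *
o=monitor.get_obs()
plan((.584,.1285,.054),Ro.from_euler('xyz',[180,54,-173],degrees=True))
snap('wrist','w1.png')
E
```

```text
t 3.43 p0 [0.521  0.1199 0.0718] q [ 16.4 -45.2 -65.   16.3  -6.8   5. ] F [0.9 0.2 0.1] dist 0.066 ang 0.9 N 8
[-0.0029, -0.0, 0.0077, 0.1, 0.02, 0.06],[-0.0029, -0.0, 0.0077, 0.1, 0.02, 0.06],[-0.0029, 0.0, 0.0077, 0.1, 0.02, 0.06],[-0.0029, 0.0, 0.0077, 0.1, 0.02, 0.06],[-0.0029, 0.0, 0.0077, 0.1, 0.02, 0.06],[-0.0029, 0.0001, 0.0077, 0.1, 0.02, 0.06],[-0.0029, 0.0001, 0.0077, 0.1, 0.02, 0.06],[-0.0029, 0.0001, 0.0077, 0.1, 0.02, 0.06],
```

View pics/w1.png

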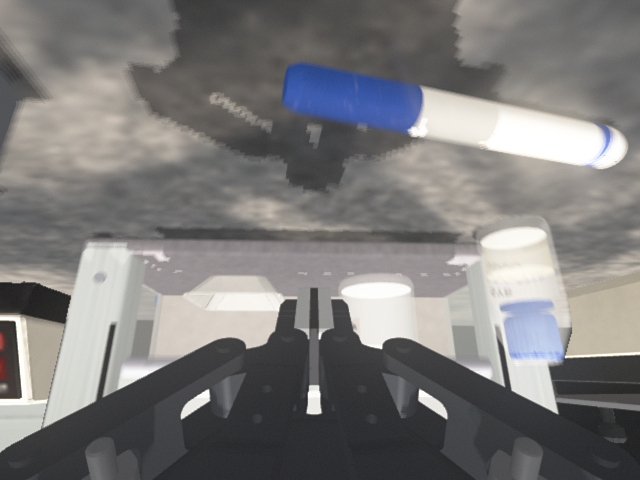

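The wrist view is upside down, with the camera below the fingers. The fingertips at (313,295) point in under the lip band at about (310,355), the marker lies on the bench at (455,115), and nothing is in the way. I'll check the camera's clearance with the bench, then go in.

```bash
python3 - <<'E'
from h import *
o=monitor.get_obs();c=load('wrist');T=c['tool_from_camera'];R=Ro.from_euler('xyz',o['tcp_rot'],degrees=True)
print(T.round(3),o['ee_pos']+R.apply(T[:3,3]))
E
python3 -m handwheel '[[-0.003,0,0.0075,0,0,0],[-0.003,0,0.0075,0,0,0],[-0.003,0,0.0075,0,0,0],[-0.003,0,0.0075,0,0,0],[-0.003,0,0.0075,0,0,0],[-0.003,0,0.0075,0,0,0],[-0.003,0,0.0075,0,0,0],[-0.003,0,0.0075,0,0,0]]'
```

```text
[[ 0.001 -0.96  -0.279  0.071]
 [ 1.     0.     0.001  0.   ]
 [-0.001 -0.279  0.96  -0.126]
 [ 0.     0.     0.     1.   ]] [0.37764164 0.09998176 0.08340493]
time: 4.15
ee_pos: [0.5834, 0.1286, 0.0569]
tcp_rot: [179.9, 54.0, -172.1]
wrist_force: [-0.0, 0.0, 0.1]
opening: 0.0001
```

```bash
python3 -m handwheel '[[-0.006,0,-0.0044,0,0,0],[-0.006,0,-0.0044,0,0,0],[-0.006,0,-0.0044,0,0,0],[-0.006,0,-0.0044,0,0,0],[-0.006,0,-0.0044,0,0,0],[-0.006,0,-0.0044,0,0,0],[-0.006,0,-0.0044,0,0,0],[-0.006,0,-0.0044,0,0,0]]'
python3 - <<'E'
from h import *
t=snap('top','t1.png');print(monitor.get_obs()['ee_pos'])
cv2.imwrite('pics/t1c.png',cv2.resize(t['img'][150:290,240:460],None,fx=3.5,fy=3.5,interpolation=cv2.INTER_CUBIC)[:,:,::-1])
E
```

```text
time: 4.82
ee_pos: [0.5825, 0.1285, 0.1168]
tcp_rot: [179.9, 54.0, -172.1]
wrist_force: [-2.9, -0.5, -3.0]
opening: 0.0
[0.58318089 0.12860013 0.11893414]
```

View pics/t1c.png

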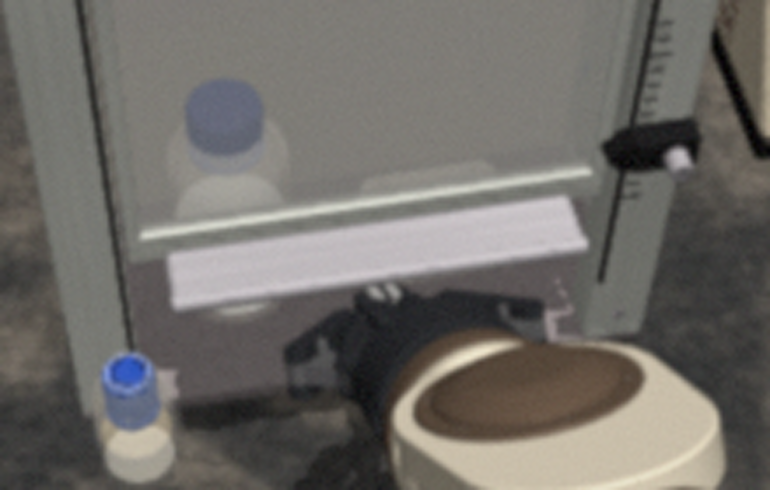

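The lip now spans from (172,280) to (578,222) in the crop, on top of the fingers, and the pointer at (610,147) is still above it. I'll measure the lip's height.

```bash
cat > lip.py <<'E'
from h import *
import sys
# lip-coloured strip: depth points in front of the rail, near the lip's plan line
c=load('top') if len(sys.argv)<2 else snap('top')
R,t=ext(c);v,u=np.mgrid[0:480,0:640];d=c['depth']
P=np.stack([(u-c['cx'])/c['fx']*d,(v-c['cy'])/c['fy']*d,d],-1).reshape(-1,3);P=(P-t)@R
y=np.radians(5.65);X=(P[:,:2]-[.610,.129])@np.array([[np.cos(y),-np.sin(y)],[np.sin(y),np.cos(y)]])
for s in((-.09,-.05),(.03,.09),(-.09,.09)):
    m=(X[:,0]>-.014)&(X[:,0]<.008)&(X[:,1]>s[0])&(X[:,1]<s[1])&(P[:,2]>.08)&(P[:,2]<.24)&(d.ravel()>0)
    z=P[m,2];print(s,m.sum(),np.percentile(z,[10,50,90]).round(4))
o=monitor.get_obs();print('t',o['time'],o['ee_pos'].round(4),o['wrist_force'].round(2))
E
python3 lip.py
```

```text
(-0.09, -0.05) 216 [0.1299 0.1314 0.1329]
(0.03, 0.09) 343 [0.13   0.1314 0.1328]
(-0.09, 0.09) 1006 [0.1299 0.1314 0.1329]
t 4.8667 [0.5832 0.1286 0.1189] [-9.78 -0.81 -1.61]
```

```bash
python3 -m handwheel '[[-0.005,0,-0.0036,0,0,0],[-0.005,0,-0.0036,0,0,0],[-0.005,0,-0.0036,0,0,0],[-0.005,0,-0.0036,0,0,0],[-0.005,0,-0.0036,0,0,0],[-0.005,0,-0.0036,0,0,0],[-0.005,0,-0.0036,0,0,0],[0,0,0,0,0,0]]'
python3 lip.py new
```

```text
time: 5.53
ee_pos: [0.5834, 0.1286, 0.1615]
tcp_rot: [179.9, 54.1, -172.1]
wrist_force: [-4.7, -0.7, -0.9]
opening: -0.0001
(-0.09, -0.05) 225 [0.1754 0.1769 0.1783]
(0.03, 0.09) 359 [0.1753 0.1769 0.1783]
(-0.09, 0.09) 1063 [0.1755 0.1769 0.1783]
t 5.5833 [0.5835 0.1286 0.1614] [-2.49 -0.23 -0.46]
```

```bash
python3 -m handwheel '[[-0.001,0,-0.0007,0,0,0],[-0.001,0,-0.0007,0,0,0],[-0.001,0,-0.0007,0,0,0],[-0.001,0,-0.0007,0,0,0],[0,0,0,0,0,0],[0,0,0,0,0,0],[0,0,0,0,0,0],[0,0,0,0,0,0]]'
python3 lip.py new
python3 -m handwheel '[[0.004,0,0.003,0,0,0],[0.004,0,0.003,0,0,0],[0.004,0,0.003,0,0,0],[0.0058,0,-0.0081,0,0,0],[0.0058,0,-0.0081,0,0,0],[0.0058,0,-0.0081,0,0,0],[0.0058,0,-0.0081,0,0,0],[0.0058,0,-0.0081,0,0,0]]'
```

```text
time: 6.25
ee_pos: [0.5833, 0.1285, 0.1649]
tcp_rot: [179.9, 54.1, -172.1]
wrist_force: [-1.1, -1.3, -0.6]
opening: 0.0003
(-0.09, -0.05) 233 [0.1791 0.1803 0.1816]
(0.03, 0.09) 354 [0.1788 0.1803 0.1817]
(-0.09, 0.09) 1063 [0.1789 0.1803 0.1817]
t 6.3 [0.5833 0.1285 0.1648] [-0.79 -0.7  -1.25]
time: 6.97
ee_pos: [0.5335, 0.1215, 0.149]
tcp_rot: [179.9, 54.0, -172.1]
wrist_force: [0.6, 0.4, 0.3]
opening: 0.0001
```

```bash
python3 lip.py new; python3 - <<'E'
from h import *
plan((.452,-.010,.15),ori(0,90,-1))
E
```

```text
(-0.09, -0.05) 234 [0.1789 0.1803 0.1816]
(0.03, 0.09) 365 [0.179  0.1804 0.1818]
(-0.09, 0.09) 1077 [0.179  0.1803 0.1817]
t 7.0167 [0.5325 0.1214 0.1487] [ 0.13 -0.35 -0.57]
t 7.02 p0 [0.5325 0.1214 0.1487] q [ 16.  -46.  -56.6  25.7  -6.5   4.8] F [ 0.1 -0.3 -0.6] dist 0.154 ang 54.5 N 8
[0.0071, -0.0149, -0.01, 0.47, 6.73, 0.92],[0.0079, -0.0151, -0.009, 0.47, 6.73, 0.92],[0.0087, -0.0153, -0.0079, 0.47, 6.73, 0.92],[0.0093, -0.0155, -0.0067, 0.47, 6.73, 0.92],[0.0098, -0.0157, -0.0055, 0.47, 6.73, 0.92],[0.0101, -0.0159, -0.0042, 0.47, 6.73, 0.92],[0.0102, -0.0161, -0.0028, 0.47, 6.73, 0.92],[0.0102, -0.0163, -0.0015, 0.47, 6.73, 0.92],
```

```bash
python3 -m handwheel '[[0.007,-0.015,-0.01,0.5,6.7,0.9],[0.008,-0.015,-0.009,0.5,6.7,0.9],[0.0085,-0.0155,-0.008,0.5,6.7,0.9],[0.0095,-0.0155,-0.0065,0.5,6.7,0.9],[0.01,-0.0155,-0.0055,0.5,6.7,0.9],[0.01,-0.016,-0.004,0.5,6.7,0.9],[0.01,-0.016,-0.003,0.5,6.7,0.9],[0.01,-0.016,-0.0015,0.5,6.7,0.9]]'
python3 - <<'E'
from h import *
plan((.452,-.010,.10),ori(0,90,-1))
c=snap('wrist','w2.png')
E
```

```text
time: 7.68
ee_pos: [0.4544, -0.0104, 0.1515]
tcp_rot: [-179.8, 0.1, 180.0]
wrist_force: [0.3, 0.2, -0.0]
opening: 0.0003
t 7.68 p0 [ 0.4544 -0.0104  0.1515] q [ -1.2  -9.1 -14.3  84.7  -0.2  -1.2] F [ 0.3  0.2 -0. ] dist 0.052 ang 0.3 N 8
[0.0003, 0.0001, 0.0064, -0.02, 0.02, -0.01],[0.0003, 0.0001, 0.0064, -0.02, 0.02, -0.01],[0.0003, 0.0001, 0.0064, -0.02, 0.02, -0.01],[0.0003, 0.0001, 0.0064, -0.02, 0.02, -0.01],[0.0003, 0.0001, 0.0064, -0.02, 0.02, -0.01],[0.0003, 0.0001, 0.0064, -0.02, 0.02, -0.01],[0.0003, 0.0001, 0.0064, -0.02, 0.02, -0.01],[0.0003, 0.0001, 0.0064, -0.02, 0.02, -0.01],
```

View pics/w2.png

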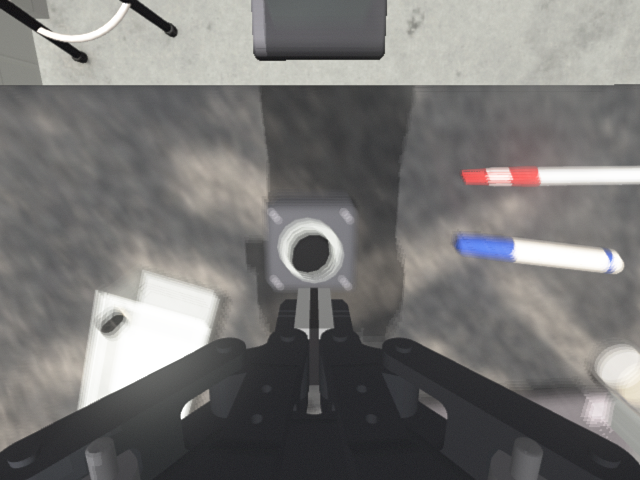

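The button is centred at about (311,253), just ahead of the closed fingertips at (313,293). It has a white collar round it.

```bash
python3 - <<'E'
from h import *
c=load('wrist');o=monitor.get_obs();T=c['tool_from_camera'];R=Ro.from_euler('xyz',o['tcp_rot'],degrees=True)
def w(u,v):
    z=c['depth'][v,u];p=T@[(u-c['cx'])/c['fx']*z,(v-c['cy'])/c['fy']*z,z,1];return (o['ee_pos']+R.apply(p[:3])).round(4)
g=cv2.cvtColor(c['img'],cv2.COLOR_RGB2GRAY)[225:285,280:345]
m=(g<50).astype(np.uint8);n,l,s,ce=cv2.connectedComponentsWithStats(m);i=l[28,31];print(s[i],ce[i]+[280,225])
for p in((311,253),(300,253),(285,253),(337,253),(311,224),(275,230),(311,280),(313,295),(300,300)): print(p,w(*p))
u,v=(ce[i]+[280,225]).round().astype(int); print('centre',w(u,v))
E
```

```text
[   0    0   65   60 3877] [311.94609234 254.56409595]
(311, 253) [ 0.4502 -0.014   0.063 ]
(300, 253) [ 0.4505 -0.0208  0.0621]
(285, 253) [ 0.4535 -0.031   0.0525]
(337, 253) [0.4539 0.0029 0.0513]
(311, 224) [ 0.435  -0.0141  0.0485]
(275, 230) [ 0.4389 -0.0375  0.0492]
(311, 280) [ 0.4725 -0.0142  0.0518]
(313, 295) [ 0.4426 -0.0122  0.1438]
(300, 300) [ 0.4424 -0.0171  0.1489]
centre [ 0.4516 -0.0133  0.0627]
```

```bash
python3 -m handwheel '[[0.003,-0.001,0.008,0,0,0],[0,0,0.008,0,0,0],[0,0,0.008,0,0,0],[0,0,0.008,0,0,0],[0,0,0.008,0,0,0],[0,0,0.008,0,0,0],[0,0,0.008,0,0,0],[0,0,0.004,0,0,0]]'
python3 -m handwheel '[[0,0,0.002,0,0,0],[0,0,0.002,0,0,0],[0,0,0.002,0,0,0],[0,0,0.002,0,0,0],[0,0,0.002,0,0,0],[0,0,0.002,0,0,0],[0,0,0.002,0,0,0],[0,0,0,0,0,0]]'
```

```text
time: 8.4
ee_pos: [0.4507, -0.0106, 0.0899]
tcp_rot: [-179.8, 0.4, -180.0]
wrist_force: [0.6, -0.2, -0.3]
opening: 0.0003
time: 9.07
ee_pos: [0.4514, -0.0109, 0.0769]
tcp_rot: [-179.8, 0.4, -180.0]
wrist_force: [0.4, 0.5, 4.0]
opening: -0.0002
```

```bash
python3 -m handwheel '[[0,0,0.0008,0,0,0],[0,0,0.0008,0,0,0],[0,0,0,0,0,0],[0,0,0,0,0,0],[0,0,0,0,0,0],[0,0,0,0,0,0],[0,0,0,0,0,0],[0,0,0,0,0,0]]'
```

```text
time: 9.73
ee_pos: [0.4514, -0.0109, 0.076]
tcp_rot: [-179.8, 0.4, -180.0]
wrist_force: [-1.5, 0.7, 7.8]
opening: 0.0001
```

The force has risen past the spring's 4 N, so the button is at its stop. I'll let go straight up.

```bash
python3 -m handwheel '[[0,0,-0.005,0,0,0],[0,0,-0.015,0,0,0],[0,0,-0.02,0,0,0],[0,0,-0.02,0,0,0],[0,0,-0.02,0,0,0],[0,0,-0.02,0,0,0],[0,0,-0.015,0,0,0],[0,0,0,0,0,0]]'
python3 lip.py new; python3 - <<'E'
from h import *
c=snap('wrist');s=snap('scene','s2.png');t=load('top')
b=t['depth'];cv2.imwrite('pics/t2.png',t['img'][:,:,::-1])
print('button top (scene depth)',[pt(s,u,v).round(4).tolist() for u,v in((396,356),(393,356),(399,357))])
m=t['img'][180:205,405:440].max(2)<60;v,u=np.nonzero(m);print('clip z',np.percentile([pt(t,a+405,b+180)[2] for a,b in zip(u,v)],[1,50,99]))
cv2.imwrite('pics/end.png',cv2.resize(np.hstack([t['img'][130:390,220:480],s['img'][130:390,180:440]]),None,fx=1.53,fy=1.53)[:,:,::-1])
E
```

```text
time: 10.4
ee_pos: [0.4515, -0.0105, 0.1934]
tcp_rot: [-179.8, 0.6, -180.0]
wrist_force: [0.4, 0.3, 0.1]
opening: -0.0002
(-0.09, -0.05) 229 [0.1789 0.1804 0.1816]
(0.03, 0.09) 369 [0.1789 0.1802 0.1817]
(-0.09, 0.09) 1058 [0.1789 0.1803 0.1817]
t 10.45 [ 0.4511 -0.0105  0.1916] [-0.5   0.25 -0.96]
button top (scene depth) [[0.217, -0.0026, 0.6473], [0.2163, -0.0007, 0.6478], [0.2163, -0.0045, 0.6486]]
clip z [0.14336592 0.18244669 0.19103119]
```

View pics/end.png

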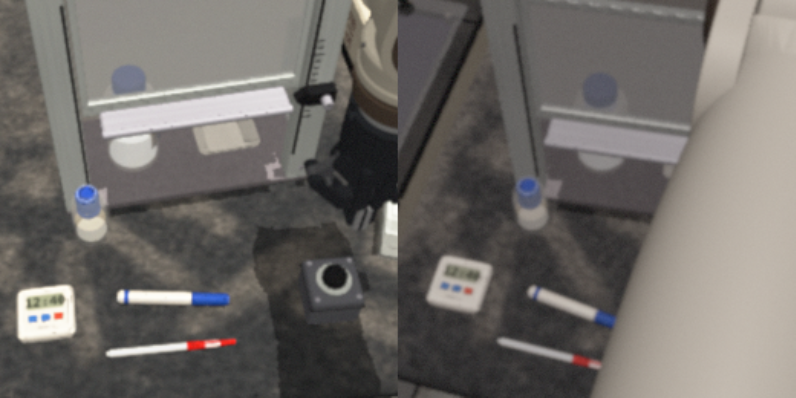

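The picture shows the lip's right end at (290,97), level with the pointer at (297,95). The button at (333,276) is up and the bystanders are where they were. I'll hand in.

```bash
python3 - <<'E'
from h import *
t=load('top');print([pt(t,u,v)[2].round(4) for u,v in((438,311),(436,310),(440,312))])
print(order.job_done())
E
```

```text
[np.float64(0.0639), np.float64(0.065), np.float64(0.0654)]
the job is handed in; nothing more can be done
None
```

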